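# Set the telescoping lamp over the mate gourd and hold it raised

### The arm

A 6-joint arm with a two-finger parallel gripper is mounted at the origin on the work surface. World frame = base frame: x ahead of the robot, y to its left, z up, the work surface at z = 0. Lengths are in m, angles in rad, forces in N, time in s.
With the tool pointing down it reaches from about 0.275 to 0.85 m from the base axis. Payload 5.2 kg.
Tool frame: the origin (TCP) lies where the fingers leave the gripper's body, on its centre line; the fingertips stand 73 mm ahead of it and the grasp point (between the pads) lies 54 mm ahead of it (r.tips_ahead is the distance from the TCP to the fingertips, in m); z points along the fingers, y is the direction in which the jaws open and shut (so a half turn about z gives the same grasp; the last joint's range is limited). The gripper opens to 85 mm and grips with 20 to 120 N. Pads are 22 mm wide; open, the fingers measure 114 mm over their backs; the gripper's body (76 mm by 85 mm) begins 54 mm behind the grasp point. The pads swing forward as they close: fully open they stand 13 mm farther back than shut.
Start: joints at [-1.512, 0.259, 1.535, -0, 1.348, -0.203], TCP at [0.142, -0.531, 0.304] pointing down, gripper open.
Joint ranges: [-3.14, 3.14], [-0.91, 2.08], [0.19, 2.58], [-1.22, 4.36], [0.22, 2.71], [-3.12, 3.12]. Speed limits (rad/s): [2.57, 2.57, 3.14, 3.14, 3.14, 3.14].

### API

Orientations are given as a unit quaternion [w, x, y, z].
In Python, from station import r gives the robot as it stands.
- The arm moves only by the shell command python3 -m crank 'ROWS' [OPENING] [FORCE]. ROWS is a JSON object of lists of equal length, an entry for each row: "delta_pos": the shift along the tool's x, y, z in m, a list of three; "rot": the turn, a rotation vector about the tool's x, y, z in rad, a list of three. In form: {"delta_pos": [[x, y, z], ...], "rot": [[ax, ay, az], ...]}. A call has 1 to 10 rows; each row is the pose to reach, as a shift and turn from the pose commanded when the call began, along the tool's axes at that moment; what a row does not reach only later rows make up. A row lasts 1/8 s, in which the tool goes at most 62.5 mm and 10.7 degrees, less where a joint would pass 70% of its speed; a pose out of reach is approached as far as the arm can. A call with a gripper value outside its range is refused whole. OPENING is the gripper's target within -1 to 1 (fully open at 1, half-way at 0, shut at -1), set as the call begins (- or left out, the last holds). The fingers move at their own pace and stop on an object; FORCE is the grip in N (left out, the last holds). Time passes only in rows, so rows that repeat a pose let the fingers close. It gives the time, the measured TCP pose, the force and the opening at its end, in the units of the state.
- r.get_state(): the state, without advancing time (a new reading comes with each control period).
- r.capture(name): name is "scene" or "top" or "wrist"; returns the picture (480x640x3 uint8, red, green, blue); there is no depth.
- r.camera_info(name): a dict with "fx", "fy", "cx", "cy" (pixels), "rvec" (rotation vector, rad) and "tvec" (3), from world to camera coordinates, as OpenCV has them. Camera axes: x right, y down, z forward; pixel columns grow to the right and rows downward; lengths in m; the calibration is good to about 2 mm. A picture is of the moment at which its call begins: read the wrist's pose just before it. camera_info takes no time and is no camera call; for the wrist camera it gives the pose at the moment of the call.
- r.sign_off(): hands the job in, once; it reports no verdict.
The state is a dict: "time": time; "q": joint angles; "joint_velocities": joint speeds; "tau": joint torques, N m; "tool_pos": TCP position; "eef_rot": TCP orientation; "ft_force": force on the tool from outside, world axes, zero at the start; "wrist_torque": the same for the moment, N m; "finger_gap": finger opening in m.
Only numpy, scipy, OpenCV 4.12 (cv2) and the standard library are available. Lean on these libraries where they do the work, as an engineer would, in place of code of your own. Each camera call takes 0.05 s, during which the arm holds its last target.

### The job

Open the red clamp lever on the counter rail, slide the grey carriage along until its white pointer line is at the yellow mark strip so the lamp is over the gourd, and close the lever fully again. Then squeeze the green button in the lamp post's black grip, pull the post straight up past the first stop to its second stop (the very top), and finish while still holding it up there: its spring pulls it down if let go. Leave the gourd and the other things on the counter where they stand.

Things in the scene. Friction and masses are not known exactly. Their poses are not given: they have to be found in the camera images.
- rail: Fixed aluminium rail on the counter, 404 long (own y) x 60 wide (own x) x 24 high mm; origin at the middle of its underside, on the counter. It may stand turned. The carriage slides along its own y.
- mark: Fixed cork coaster, 90 mm across, 6 mm high, 100 mm behind the rail (own +x), with a yellow strip 14 mm wide running from it straight across the rail and 70 mm out beyond the rail's centre line on the front. Origin: centre of the coaster underside. Axes parallel to the rail's; the strip's centre line is own y = 0.
- carriage (a joint): Slide of the grey carriage along the rail's +y, 0 to 0.2 m. Carriage block 76 (x) x 150 (y) mm, top 48 mm above the counter; its centre is at y = -0.100 m + joint value in the rail's frame. The lamp post stands on it 45 mm to the -y side of its centre, the lever pivot 45 mm to the +y side, both over the rail's centre line. Slides with about 1.5 N when unclamped, clamped by the lever it resists about 35 N.
- pointer (a point): Tip of the white pointer on the carriage's front edge (50 mm towards rail -x from the centre line, 46 mm up), level with the post's axis along the rail. It belongs at y = 0 of the mark's frame.
- lever (a joint): Red clamp lever with an upright pivot: 0 = locked, pointing to rail -x; grows as it swings clockwise seen from above, towards rail +y, to 1.1 rad = fully open. The clamp bites below about 0.6 rad. Stays where left; turning takes about 0.25 N m (4 N at the knob).
- lever_knob (a point): Top centre of the lever's upright round red knob, which spins freely on its pin like a crank handle: 18 mm diameter, from 61 to 101 mm above the counter, 70 mm from the pivot axis; lever arm below it is 12 mm wide. The open lever may be used as a handle to slide the carriage.
- post (a joint): Height of the telescoping lamp post, straight up: 0 = stowed, first stop 0.055, second stop 0.11 m = hard end. A catch blocks it at 0 and at the first stop unless the button is in. Kept squeezed, it passes the first stop. Nothing catches at the second stop: a spring (6 to 8 N, plus 2 N weight) pulls it back down.
- grip: Black grip head on top of the post, 28 (x) x 30 (y) x 50 (z) mm, with green button on its +y side; axes parallel to the rail's. Its origin lies on the post's axis, 130 mm below the head's underside (at counter height when stowed). An arm 12 wide and 10 high, 166 mm above the origin, runs to a 52 mm wide lamp head 100 mm off to +x. The grey sleeve below, 32 mm square, ends 125 mm above the counter.
- post_grip (a point): Centre of the black grip head's button height, on the post's axis, 157 mm above the counter when stowed (head from 130 to 180 mm). Pinch here along the rail's y.
- button (a joint): Green button, 18 (x) x 30 (z) mm, standing 8 mm out of the +y face of the grip: 0 = out, grows to 0.006 m = fully in, moving to rail -y. 3 N to start, 8 N fully in; frees the catch beyond 0.0045. Head and button measure 38 mm across with the button out, 32 mm with it in.
- gourd: Empty hollow brown gourd standing loose on the coaster, 82 mm across, 84 mm high; origin centre of underside.
- sugar_bowl: Loose blue ceramic sugar bowl, 92 mm across, 84 mm high; origin centre of underside.
- clamp_jar: Loose squat glass jar with clamp lid, 112 mm across, 104 mm high; origin centre of underside.
- bombilla: Loose stainless bombilla (drinking straw) lying on the counter, 190 mm long, 18 mm wide; origin mid-length at counter height.
- mug: Loose terracotta mug, 80 mm across plus handle, 90 mm high; origin centre of underside.
- spice_tin: Loose green tin, 60 mm across, 80 mm high; origin centre of underside.
Mind the look-alikes: they are no part of the job. What is shaped like the gourd but purple is not meant. Several things have the shape of the mark; the one meant has the colours described above.

How it is judged:
On the way, in this order (a step that is already met when the one before it is completed fails the run):
1. clamp lever opened (value of joint lever above 0.8 rad), for 0.1 s.
2. carriage pointer at the mark (y of pointer in the frame of mark between -0.008 and 0.008 m), for 0.1 s.
3. lever closed again with the pointer at the mark (all of step 2 and value of joint lever below 0.2 rad), for 0.1 s.
4. button pressed in while the post is still down (value of joint button above 0.0042 m and value of joint post below 0.03 m).
5. post at its second stop (value of joint post above 0.104 m), for 0.1 s.
At the end, for the whole second after the job is handed in: The post is held at its second stop (within 6 mm of the top) by the gripper's fingers on its grip, the lever is closed (below 0.2 rad), the pointer is within 8 mm of the mark's centre line, and the gourd stands upright within 15 mm of the coaster's centre (all of step 3 and value of joint post above 0.104 m and contact force between the fingers and grip above 3 N and horizontal distance between gourd and mark below 0.015 m and angle between gourd's own z axis and vertical below 0.15 rad); the arm keeps its last pose, push and grip.
It fails at once if the gourd was shifted or tipped (distance of gourd from where it was at the start of the episode above 0.015 m or angle between gourd's own z axis and vertical above 0.3 rad).
It fails at once if another thing on the counter was shifted (distance of any of sugar_bowl, clamp_jar, bombilla, mug, spice_tin from where it was at the start of the episode above 0.02 m).
It also fails if it takes over 56 s, if anything falls off the work surface, if the arm or the gripper's body presses on something with over 40 N, if the wrist force passes 120 N, or if a joint passes its speed limit or range.

## Working session

There is one attempt and no reset: what is moved stays moved. The work goes in short steps, Python scripts to look and compute and a shell command to move; the robot and the scene stay as the last step left them, time stands still between calls to the robot, and variables do not carry over. Pictures are saved under pics/ and viewed, and the job is handed in when it is done.

```bash
mkdir -p pics; ls; python3 - <<'E'
from station import r
import cv2
print(r.get_state())
for n in("scene","top","wrist"):
    print(n,r.camera_info(n))
    cv2.imwrite(f"pics/{n}0.png",r.capture(n)[...,::-1])
E
```

```text
pics
{'time': 0.0, 'q': array([-1.51179054e+00,  2.59363073e-01,  1.53608783e+00, -6.49323803e-06,
        1.34799854e+00, -2.02797464e-01]), 'joint_velocities': array([-2.84467882e-04, -3.99021171e-05,  1.79245853e-03,  1.19477497e-03,
       -3.75385304e-04,  8.97949393e-05]), 'tau': array([-9.74204377e-04, -4.46043885e+01, -2.90571284e+01, -5.02686307e-04,
        1.15435771e-02, -2.13610258e-05]), 'tool_pos': array([ 0.14235089, -0.53084809,  0.30306186]), 'eef_rot': array([-9.26223827e-04,  9.91444088e-01,  1.30528766e-01,  6.35327092e-05]), 'ft_force': array([-0.56281226,  0.03929785,  0.53356197]), 'wrist_torque': array([-0.01246613,  0.00625066,  0.02366956]), 'finger_gap': 0.08552697662016179}
scene {'fx': 450.6390185971225, 'fy': 450.6390185971225, 'cx': 317.88791692344125, 'cy': 243.23918931868985, 'rvec': array([ 1.76950912,  1.98651955, -0.62039841]), 'tvec': array([ 0.08315786, -0.43355864,  1.49948965])}
top {'fx': 551.9264572590448, 'fy': 551.9264572590448, 'cx': 323.1419546398669, 'cy': 236.8800685218236, 'rvec': array([ 2.12193304, -2.15377372,  0.18088753]), 'tvec': array([-6.41780848e-04,  6.37282052e-01,  1.42335687e+00])}
wrist {'fx': 345.38053862309096, 'fy': 345.38053862309096, 'cx': 327.1905474790316, 'cy': 235.97486940355358, 'rvec': array([-2.27215822,  1.7415867 ,  0.29560551]), 'tvec': array([-0.54970351, -0.04357028,  0.38155077])}
```

View pics/scene0.png

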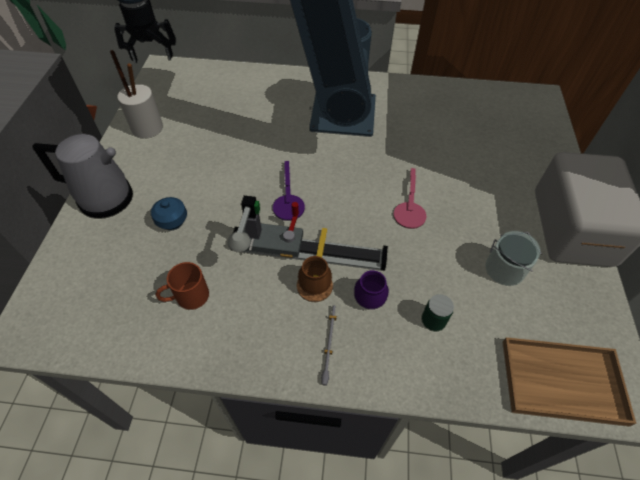

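View pics/top0.png

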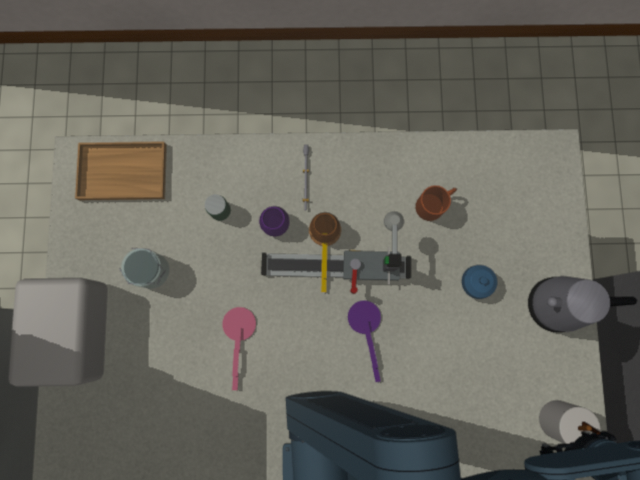

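View pics/wrist0.png

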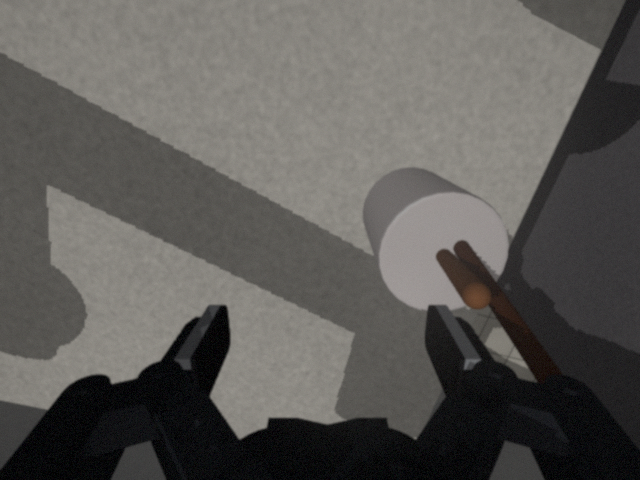

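The cork coaster with the yellow strip is under the brown gourd at top pixel (325,228), and its strip crosses the rail at x≈325. The purple (365,317) and pink (240,323) paddles have the mark's shape but the wrong colours. The purple gourd at (273,221) is also a look-alike. I'll enlarge this area to confirm and measure.

```bash
cat > h.py <<'E'
import numpy as np,cv2
from station import r
def P(n,info=None):
    i=info or r.camera_info(n);R=cv2.Rodrigues(np.array(i['rvec']))[0];K=np.array([[i['fx'],0,i['cx']],[0,i['fy'],i['cy']],[0,0,1]]);return K,R,np.array(i['tvec'])
def onplane(n,uv,z,info=None):
    K,R,t=P(n,info);d=R.T@np.linalg.solve(K,[uv[0],uv[1],1.]);c=-R.T@t
    return c+d*(z-c[2])/d[2]
def proj(n,X,info=None):
    K,R,t=P(n,info);p=K@(R@np.array(X)+t);return p[:2]/p[2]
E
python3 - <<'E'
from h import *
im=cv2.imread('pics/top0.png');
cv2.imwrite('pics/topc.png',cv2.resize(im[190:320,245:445],None,fx=4,fy=4,interpolation=cv2.INTER_CUBIC))
im=cv2.imread('pics/scene0.png');
cv2.imwrite('pics/scenec.png',cv2.resize(im[180:310,220:420],None,fx=4,fy=4,interpolation=cv2.INTER_CUBIC))
E
```

```text
(no output)
```

View pics/topc.png

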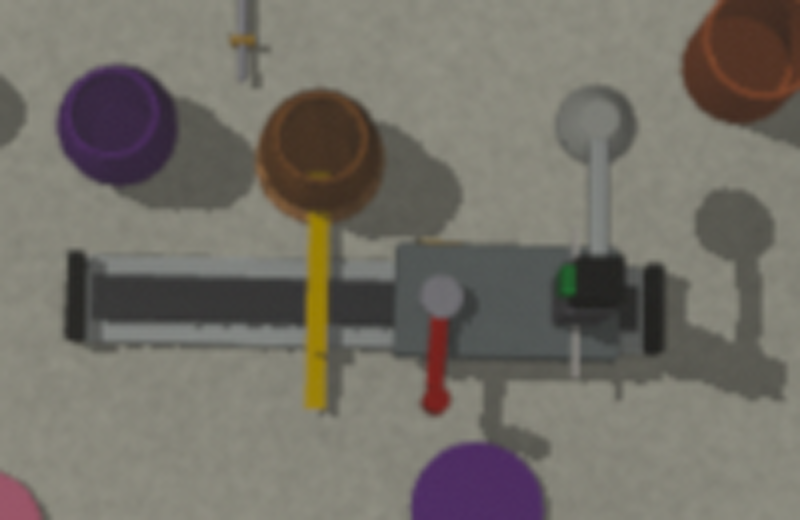

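View pics/scenec.png

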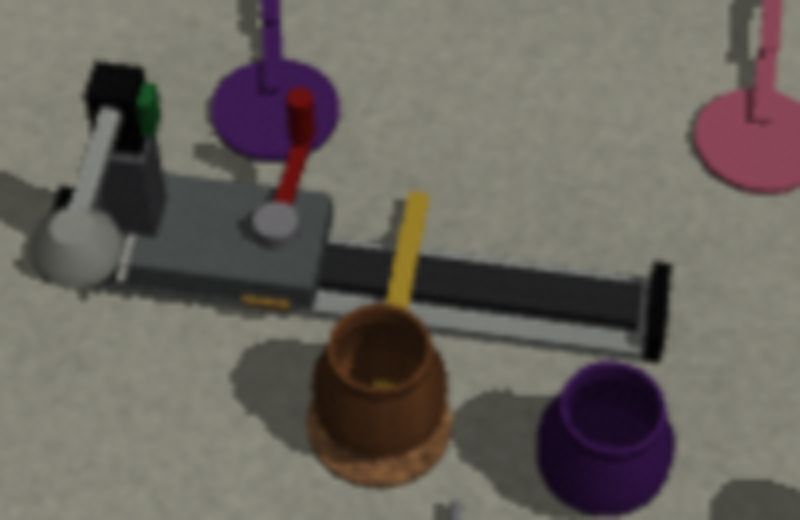

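The crop confirms it: brown gourd on cork coaster, with the yellow strip at crop (317,310). The white pointer tip is at crop (575,374), the red knob at (435,400) and the green button at (568,280). Next I triangulate.

```bash
python3 - <<'E'
from h import *
def tri(a,b):
    Ks,Rs,ts=P('scene');Kt,Rt,tt=P('top')
    A=Ks@np.c_[Rs,ts];B=Kt@np.c_[Rt,tt]
    X=cv2.triangulatePoints(A,B,np.array(a,float).reshape(2,1),np.array(b,float).reshape(2,1))[:,0];return X[:3]/X[3]
S=lambda x,y:(220+x/4,180+y/4)
T=lambda x,y:(245+x/4,190+y/4)
print('knob',tri(S(300,94),T(434,401)).round(4))
print('strip front',tri(S(418,195),T(316,409)).round(4), 'strip at gourd',tri(S(398,300),T(319,220)).round(4))
# yellow mask line in top
im=cv2.imread('pics/top0.png');hsv=cv2.cvtColor(im,cv2.COLOR_BGR2HSV)
m=cv2.inRange(hsv,(20,150,90),(32,255,255));m[:235]=0;m[:,:300]=0;m[:,340:]=0
ys,xs=np.nonzero(m);print('yel',len(xs),ys.min(),ys.max(),xs.mean(),ys.mean())
for z in(.006,.03,.05):
  w=np.array([onplane('top',(x,y),z) for x,y in zip(xs,ys)]);c=w.mean(0);u,s,v=np.linalg.svd(w-c)
  print(z,c.round(4),v[0].round(4),w[:,0].min(),w[:,0].max())
# rail caps (corner estimates), top z ~.024+
for n,p in dict(capL=(75,252),capLb=(75,341),capR=(654,264),capRb=(654,355)).items():
    print(n,onplane('top',T(*p),.03).round(4))
# carriage top edges
for n,p in dict(cl_b=(397,243),cl_f=(397,355)).items(): print(n,onplane('top',T(*p),.048).round(4))
print('pivot',onplane('top',T(441,297),.06).round(4))
print('pointer tip',onplane('top',T(575,375),.046).round(4),'back',onplane('top',T(575,250),.046).round(4))
print('head top', onplane('top',T(600,280),.18).round(4),'lamp',onplane('top',T(597,120),.17).round(4))
print('button', onplane('top',T(568,280),.17).round(4))
for n,p,z in (('gourd',(321,138),.084),('purplemark',(478,505),.006)): print(n,onplane('top',T(*p),z).round(4))
E
```

```text
knob [ 0.4906 -0.0859  0.0999]
strip front [ 0.4924 -0.0102  0.0079] strip at gourd [ 0.6137 -0.0126  0.0615]
yel 240 243 291 323.81666666666666 265.9625
0.006 [ 0.5644 -0.011   0.006 ] [-0.9995  0.0326 -0.    ] 0.4958919097633013 0.6278566890109445
0.03 [ 0.5617 -0.0109  0.03  ] [-0.9995  0.0326 -0.    ] 0.49429715747472536 0.6241538433324277
0.05 [ 0.5595 -0.0108  0.05  ] [-0.9995  0.0326  0.    ] 0.49296819723424545 0.6210681386003305
capL [0.5991 0.1508 0.03  ]
capLb [0.5389 0.1507 0.03  ]
capR [ 0.5852 -0.24    0.03  ]
capRb [ 0.5237 -0.2375  0.03  ]
cl_b [ 0.5996 -0.066   0.048 ]
cl_f [ 0.5247 -0.0644  0.048 ]
pivot [ 0.5615 -0.0937  0.06  ]
pointer tip [ 0.5099 -0.1821  0.046 ] back [ 0.5934 -0.185   0.046 ]
head top [ 0.5567 -0.1827  0.18  ] lamp [ 0.6574 -0.1858  0.17  ]
button [ 0.5582 -0.1645  0.17  ]
gourd [ 0.6648 -0.016   0.084 ]
purplemark [ 0.4264 -0.1186  0.006 ]
```

```bash
python3 -m crank '{"delta_pos":[[0.045,-0.034,0.005],[0.09,-0.068,0.01],[0.135,-0.102,0.015],[0.18,-0.136,0.02],[0.226,-0.17,0.025],[0.271,-0.204,0.03],[0.316,-0.238,0.035],[0.361,-0.272,0.04],[0.406,-0.306,0.045],[0.43,-0.34,0.05]],"rot":[[0,0,0.05],[0,0,0.1],[0,0,0.15],[0,0,0.2],[0,0,0.25],[0,0,0.296],[0,0,0.296],[0,0,0.296],[0,0,0.296],[0,0,0.296]]}' 1
python3 -m crank '{"delta_pos":[[0,0,0],[0,0,0]],"rot":[[0,0,0],[0,0,0]]}'
python3 - <<'E'
from h import *
from scipy.spatial.transform import Rotation as R
s=r.get_state();q=s['eef_rot'];print(s['time'],s['tool_pos'].round(4));M=R.from_quat(q,scalar_first=True).as_matrix();print(M.round(4))
i=r.camera_info('wrist');im=r.capture('wrist')[...,::-1];cv2.imwrite('pics/w1.png',im);import json;json.dump({k:np.array(v).tolist() for k,v in i.items()},open('w1.json','w'))
E
```

```text
time: 1.4
tool_pos: [0.4711, -0.0897, 0.2536]
eef_rot: [-0.0, 1.0, -0.017, 0.0]
ft_force: [-0.4, -0.2, 0.0]
finger_gap: 0.0857
time: 1.65
tool_pos: [0.4696, -0.0917, 0.2538]
eef_rot: [0.0, 1.0, -0.017, -0.0]
ft_force: [-0.0, -0.1, 0.7]
finger_gap: 0.0854
1.65 [ 0.4696 -0.0917  0.2538]
[[ 9.994e-01 -3.330e-02 -5.000e-04]
 [-3.330e-02 -9.994e-01 -3.000e-04]
 [-5.000e-04  4.000e-04 -1.000e+00]]
```

View pics/w1.png

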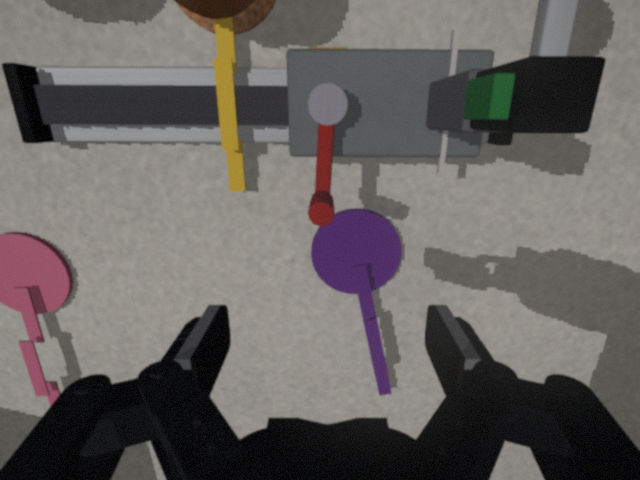

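Wrist view: red knob at about (321,212), pivot disc (327,104), white pointer line at (445,165)–(455,35), yellow strip near x≈228.

```bash
python3 - <<'E'
from h import *
import json
i=json.load(open('w1.json'));im=cv2.imread('pics/w1.png')
K,R,t=P('',i);print('cam',(-R.T@t).round(4))
cv2.imwrite('pics/w1c.png',cv2.resize(im[20:240,200:520],None,fx=2.5,fy=2.5,interpolation=cv2.INTER_CUBIC))
print('knob',onplane('',(321,212),.101,i).round(4),proj('',[.4906,-.0859,.101],i),proj('',[.4906,-.0859,.061],i))
print('pivot',onplane('',(327,104),.06,i).round(4))
print('ptr front',onplane('',(442,171),.046,i).round(4),'back',onplane('',(455,33),.046,i).round(4))
for z in(0.006,.026): print('strip on rail',z,onplane('',(228,105),z,i).round(4), onplane('',(237,188),z,i).round(4))
E
```

```text
cam [ 0.554  -0.0951  0.3244]
knob [ 0.4934 -0.089   0.101 ] [316.47078697 216.14872967] [317.95425151 202.08940707]
pivot [ 0.5619 -0.0953  0.06  ]
ptr front [ 0.5092 -0.1857  0.046 ] back [ 0.6064 -0.1875  0.046 ]
strip on rail 0.006 [ 0.5655 -0.01    0.006 ] [ 0.4932 -0.0092  0.006 ]
strip on rail 0.026 [ 0.5648 -0.0154  0.026 ] [ 0.4971 -0.0146  0.026 ]
```

View pics/w1c.png

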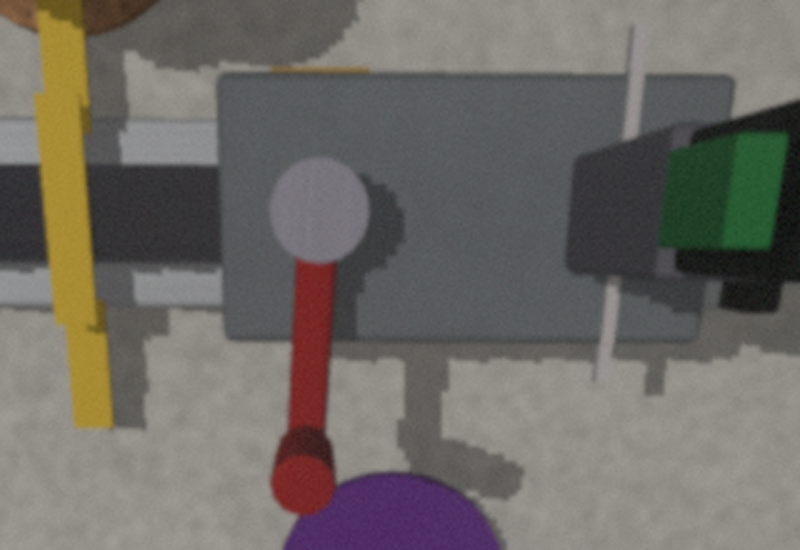

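```bash
python3 -m crank '{"delta_pos":[[0.022,-0.003,0.03],[0.022,-0.003,0.07],[0.022,-0.003,0.1],[0.022,-0.003,0.111],[0.022,-0.003,0.111]],"rot":[[0,0,0],[0,0,0],[0,0,0],[0,0,0],[0,0,0]]}' 1
python3 -m crank '{"delta_pos":[[0,0,0],[0,0,0],[0,0,0],[0,0,0],[0,0,0],[0,0,0]],"rot":[[0,0,0],[0,0,0],[0,0,0],[0,0,0],[0,0,0],[0,0,0]]}' -1 20
python3 - <<'E'
from h import *
cv2.imwrite('pics/w2.png',r.capture('wrist')[...,::-1])
E
```

```text
time: 2.33
tool_pos: [0.4916, -0.0902, 0.1429]
eef_rot: [-0.0, 1.0, -0.018, -0.0]
ft_force: [0.7, 0.2, 0.2]
finger_gap: 0.0853
time: 3.08
tool_pos: [0.492, -0.0892, 0.1434]
eef_rot: [0.0, 1.0, -0.017, 0.0]
ft_force: [-1.0, 1.0, 6.4]
finger_gap: 0.0173
```

View pics/w2.png

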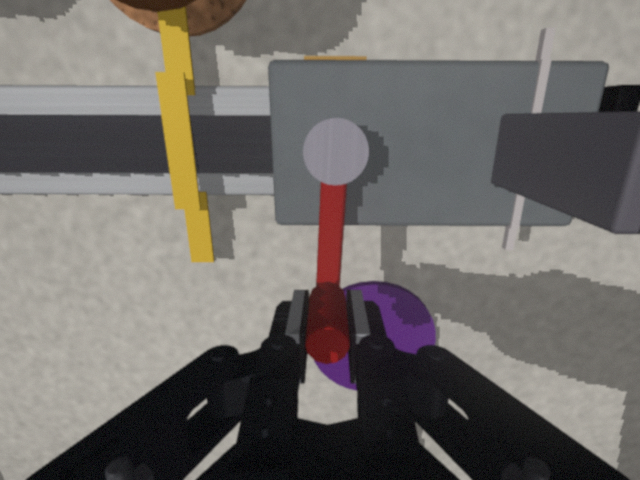

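```bash
python3 -m crank '{"delta_pos":[[0.001,-0.0075,0],[0.003,-0.018,0],[0.007,-0.0275,0],[0.012,-0.0365,0],[0.019,-0.0445,0],[0.0265,-0.052,0],[0.035,-0.0575,0],[0.038,-0.0595,0],[0.038,-0.0595,0],[0.038,-0.0595,0]],"rot":[[0,0,0],[0,0,0],[0,0,0],[0,0,0],[0,0,0],[0,0,0],[0,0,0],[0,0,0],[0,0,0],[0,0,0]]}'
python3 - <<'E'
from h import *
i=r.camera_info('wrist');cv2.imwrite('pics/w3.png',r.capture('wrist')[...,::-1])
import json;json.dump({k:np.array(v).tolist() for k,v in i.items()},open('w3.json','w'))
E
```

```text
time: 4.38
tool_pos: [0.5315, -0.0308, 0.1434]
eef_rot: [-0.0, 1.0, -0.017, -0.0]
ft_force: [-3.7, 2.4, 7.8]
finger_gap: 0.017
```

View pics/w3.png

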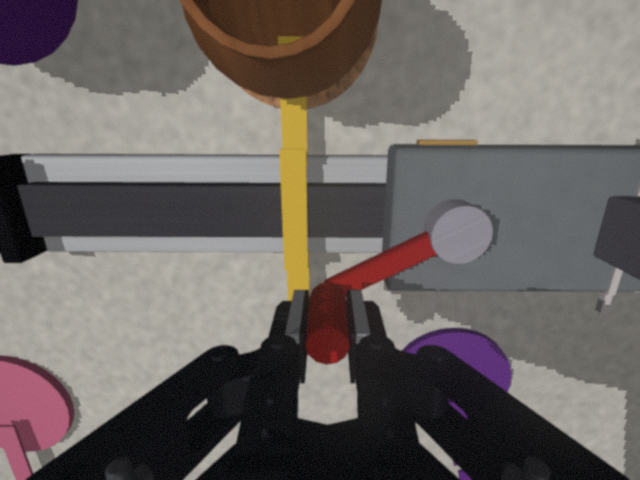

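```bash
python3 -m crank '{"delta_pos":[[0,-0.01,0],[0,-0.028,0],[0,-0.048,0],[0,-0.068,0],[0,-0.088,0],[0,-0.108,0],[0,-0.128,0],[0,-0.148,0],[0,-0.164,0],[0,-0.168,0]],"rot":[[0,0,0],[0,0,0],[0,0,0],[0,0,0],[0,0,0],[0,0,0],[0,0,0],[0,0,0],[0,0,0],[0,0,0]]}'
python3 -m crank '{"delta_pos":[[0,0,0],[0,0,0]],"rot":[[0,0,0],[0,0,0]]}'
python3 - <<'E'
from h import *
i=r.camera_info('wrist');cv2.imwrite('pics/w4.png',r.capture('wrist')[...,::-1])
im=r.capture('top')[...,::-1];cv2.imwrite('pics/top4.png',im);cv2.imwrite('pics/top4c.png',cv2.resize(im[190:320,245:445],None,fx=4,fy=4,interpolation=cv2.INTER_CUBIC))
import json;json.dump({k:np.array(v).tolist() for k,v in i.items()},open('w4.json','w'))
E
```

```text
time: 5.68
tool_pos: [0.5381, 0.1381, 0.1434]
eef_rot: [-0.0, 1.0, -0.016, 0.001]
ft_force: [0.1, -1.7, 6.5]
finger_gap: 0.0176
time: 5.92
tool_pos: [0.5381, 0.1378, 0.1434]
eef_rot: [-0.001, 1.0, -0.017, 0.001]
ft_force: [-0.0, 1.8, 6.6]
finger_gap: 0.0176
```

View pics/w4.png

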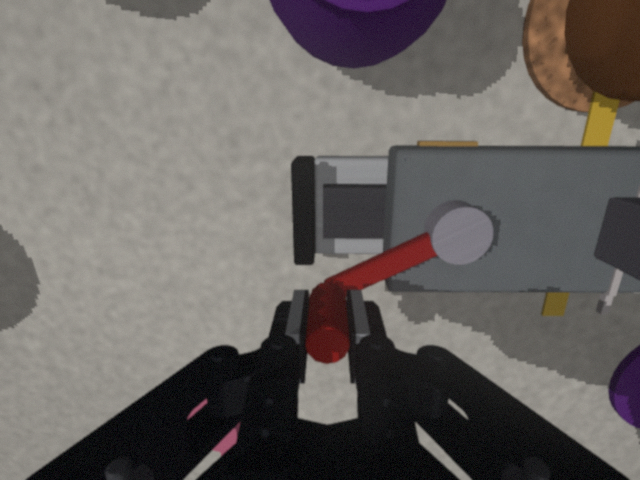

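View pics/top4c.png

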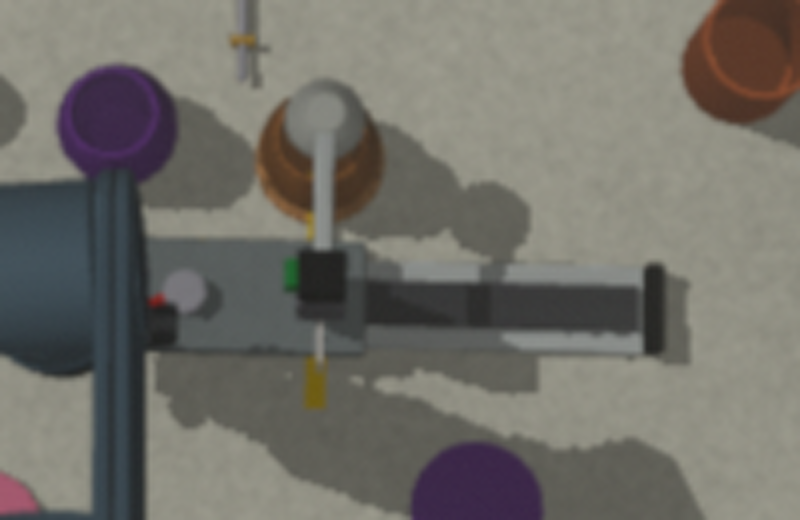

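The top crop shows the pointer line ending at about (319,365), almost on the strip at (316,385). Now I'll measure the remainder exactly.

```bash
python3 - <<'E'
from h import *
import json
T=lambda x,y:(245+x/4,190+y/4)
im=cv2.imread('pics/top4.png')
cv2.imwrite('pics/top4d.png',cv2.resize(im[262:298,305:345],None,fx=16,fy=16,interpolation=cv2.INTER_CUBIC))
i=json.load(open('w4.json'));iw=cv2.imread('pics/w4.png')
cv2.imwrite('pics/w4d.png',cv2.resize(iw[240:330,530:640],None,fx=6,fy=6,interpolation=cv2.INTER_CUBIC))
ptr=onplane('',(604,306),.046,i);print('wrist ptr',ptr.round(4))
for z in(.002,.006):print('strip low',onplane('',(554,315),z,i).round(4),onplane('',(556,295),z,i).round(4))
print('pivot',onplane('',(467,235),.06,i).round(4))
print('top ptr',onplane('top',T(319.5,360),.046).round(4))
for z in(.006,.026):print('top strip',onplane('top',T(316,385),z).round(4))
E
```

```text
wrist ptr [ 0.5183 -0.0154  0.046 ]
strip low [ 0.485 -0.021  0.002] [ 0.5009 -0.0195  0.002 ]
strip low [ 0.4875 -0.018   0.006 ] [ 0.5032 -0.0166  0.006 ]
pivot [0.5675 0.0703 0.06  ]
top ptr [ 0.5223 -0.013   0.046 ]
top strip [ 0.5088 -0.0107  0.006 ]
top strip [ 0.5073 -0.0106  0.026 ]
```

View pics/top4d.png

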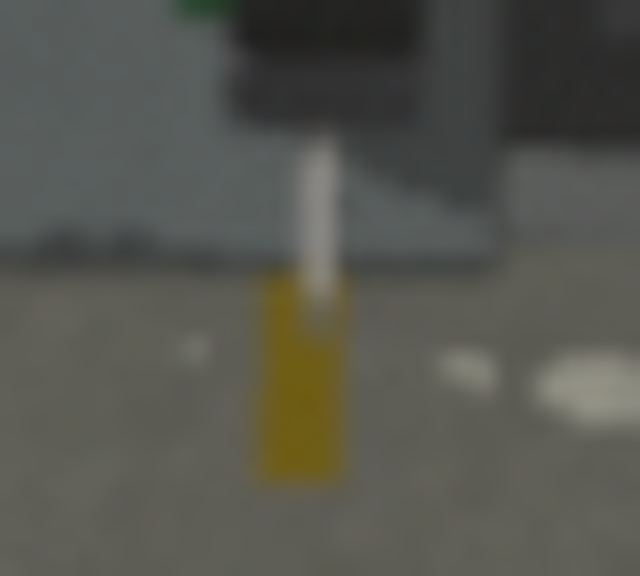

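View pics/w4d.png

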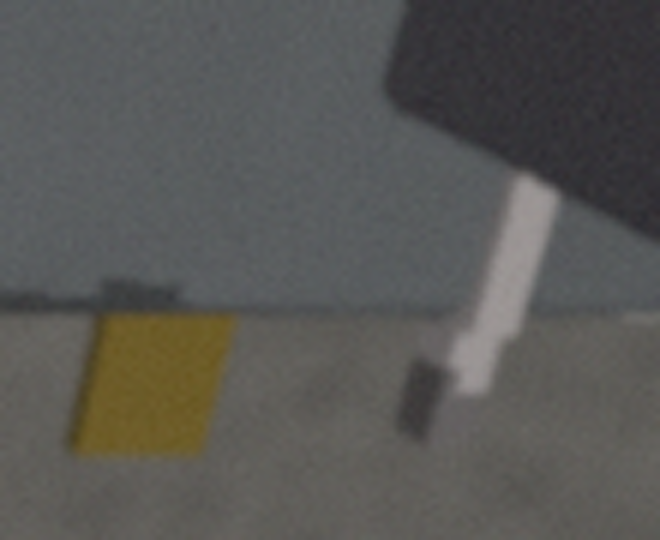

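```bash
python3 -m crank '{"delta_pos":[[0,-0.001,0],[-0.009,0.0045,0],[-0.017,0.011,0],[-0.024,0.019,0],[-0.0295,0.028,0],[-0.034,0.0375,0],[-0.037,0.0475,0],[-0.038,0.058,0],[-0.038,0.062,0],[-0.038,0.063,0]],"rot":[[0,0,0],[0,0,0],[0,0,0],[0,0,0],[0,0,0],[0,0,0],[0,0,0],[0,0,0],[0,0,0],[0,0,0]]}'
python3 -m crank '{"delta_pos":[[0,0,0],[0,0,0]],"rot":[[0,0,0],[0,0,0]]}'
python3 - <<'E'
from h import *
i=r.camera_info('wrist');cv2.imwrite('pics/w5.png',r.capture('wrist')[...,::-1])
im=r.capture('top')[...,::-1];cv2.imwrite('pics/top5.png',im);cv2.imwrite('pics/top5d.png',cv2.resize(im[240:300,275:355],None,fx=10,fy=10,interpolation=cv2.INTER_CUBIC))
import json;json.dump({k:np.array(v).tolist() for k,v in i.items()},open('w5.json','w'))
E
```

```text
time: 7.28
tool_pos: [0.4977, 0.0757, 0.1433]
eef_rot: [-0.001, 1.0, -0.018, 0.001]
ft_force: [6.0, 8.9, 4.8]
finger_gap: 0.0175
time: 7.52
tool_pos: [0.4977, 0.0758, 0.1433]
eef_rot: [-0.001, 1.0, -0.018, 0.001]
ft_force: [5.3, 6.8, 4.5]
finger_gap: 0.0176
```

View pics/w5.png

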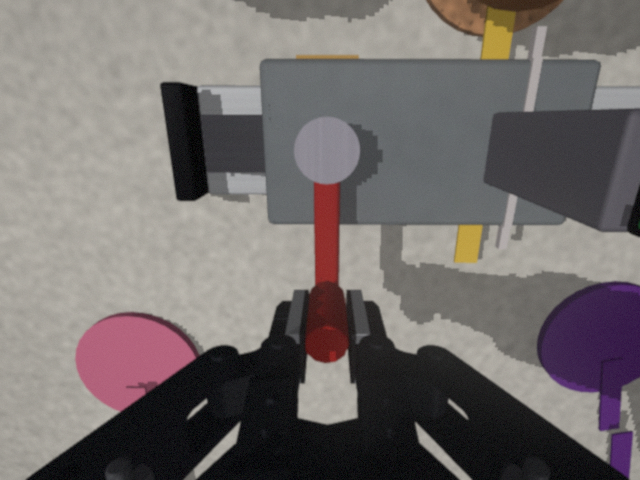

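View pics/top5d.png

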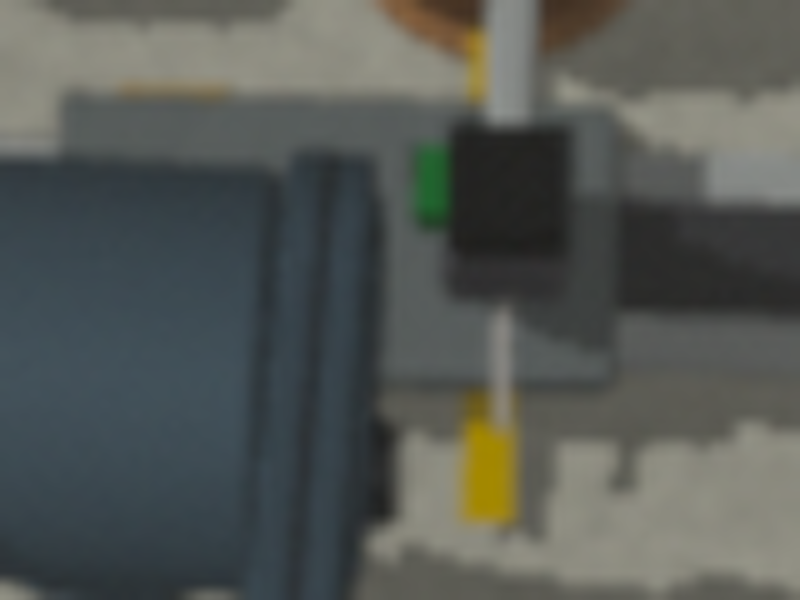

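The lever lies straight towards rail −x, with the arm vertical in the image at x≈327. The pointer tip is at top-crop (501,415) and the strip centre at x≈491. I'll quantify the offset.

```bash
python3 - <<'E'
from h import *
import json
i=json.load(open('w5.json'));iw=cv2.imread('pics/w5.png')
cv2.imwrite('pics/w5d.png',cv2.resize(iw[200:280,430:550],None,fx=6,fy=6,interpolation=cv2.INTER_CUBIC))
psi=-.0333
def ry(p): return round(float(p[0]*.0333+p[1]*.9994),4)
print('ptr wrist',ry(onplane('',(503,245),.046,i)),onplane('',(503,245),.046,i).round(4))
for z in (.002,.006,.01,.02):print('strip wrist',z,ry(onplane('',(467,250),z,i)))
D=lambda x,y:(275+x/10,240+y/10)
print('ptr top',ry(onplane('top',D(501,415),.046)))
for z in (.002,.006,.01,.02):print('strip top',ry(onplane('top',D(490,470),z)))
p=onplane('',(327,151),.06,i);print('pivot',p.round(4),'lever',r.get_state()['tool_pos']-p)
E
```

```text
ptr wrist 0.0007 [ 0.5159 -0.0165  0.046 ]
strip wrist 0.002 -0.0
strip wrist 0.006 0.0017
strip wrist 0.01 0.0034
strip wrist 0.02 0.0078
ptr top 0.0037
strip top 0.0062
strip top 0.0062
strip top 0.0063
strip top 0.0063
pivot [0.5678 0.073  0.06  ] lever [-0.07015186  0.00281894  0.08332936]
```

View pics/w5d.png

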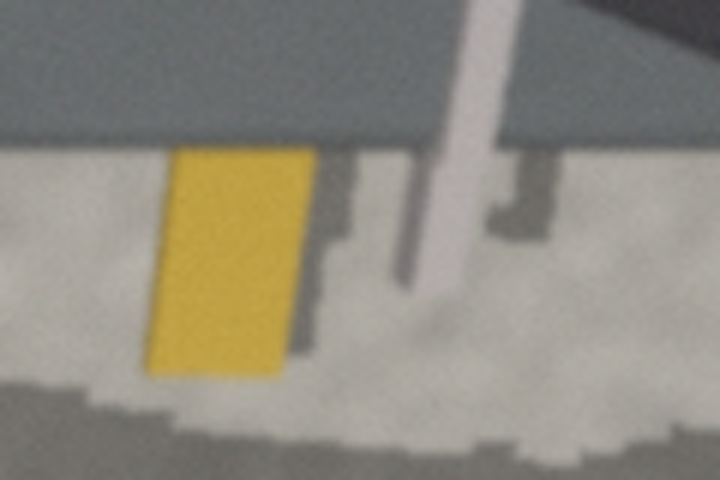

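Both views put the pointer 1–2.7 mm short of the strip centre, and the lever angle is about 0.01 rad. Both are within tolerance, so I release and rise.

```bash
python3 -m crank '{"delta_pos":[[0,0,0],[0,0,0],[0,0,0],[0,0,0],[0,0,0],[0,0,-0.04],[0,0,-0.09],[0,0,-0.14],[0,0,-0.14]],"rot":[[0,0,0],[0,0,0],[0,0,0],[0,0,0],[0,0,0],[0,0,0],[0,0,0],[0,0,0],[0,0,0]]}' 1 30
python3 - <<'E'
from h import *
from scipy.spatial.transform import Rotation as R
s=r.get_state();M=R.from_quat(s['eef_rot'],scalar_first=True).as_matrix();print(s['tool_pos'].round(4));print((M.T@(np.array([.5645,-.0158,s['tool_pos'][2]])-s['tool_pos'])).round(4), R.from_matrix(M).as_rotvec())
i=r.camera_info('wrist');cv2.imwrite('pics/w6.png',r.capture('wrist')[...,::-1])
im=r.capture('top')[...,::-1];cv2.imwrite('pics/top6d.png',cv2.resize(im[220:300,265:365],None,fx=8,fy=8,interpolation=cv2.INTER_CUBIC))
import json;json.dump({k:np.array(v).tolist() for k,v in i.items()},open('w6.json','w'))
E
```

```text
time: 8.75
tool_pos: [0.4995, 0.075, 0.2873]
eef_rot: [0.0, 1.0, -0.017, 0.005]
ft_force: [-0.1, 0.5, -0.6]
finger_gap: 0.0854
[0.4995 0.075  0.2873]
[0.0681 0.0886 0.0007] [ 3.14060193 -0.05344337  0.01427309]
```

View pics/w6.png

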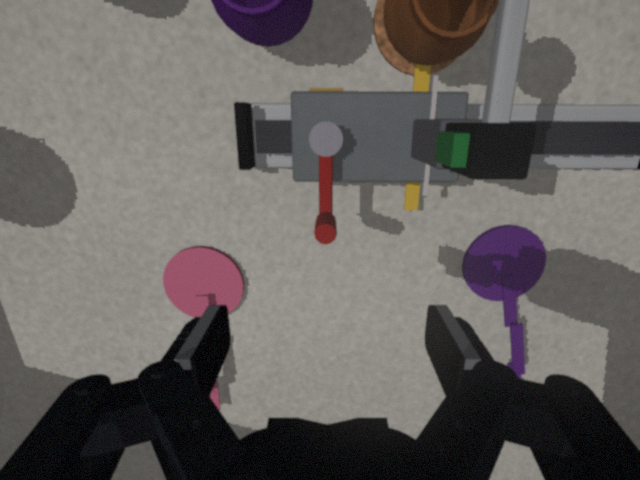

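View pics/top6d.png

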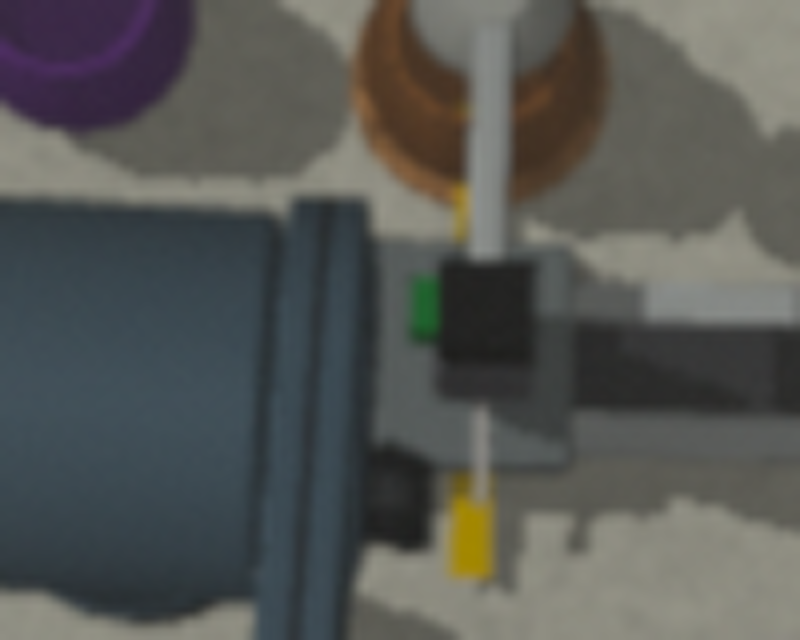

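The lever is still closed after release: pivot (326,138), knob (326,230). The head with its green button sits at wrist (485,150). I'll move above the post and refine.

```bash
python3 -m crank '{"delta_pos":[[0.02,0.03,0],[0.045,0.06,0],[0.06,0.08,0],[0.068,0.087,0],[0.068,0.087,0],[0.068,0.087,0]],"rot":[[0,0,0],[0,0,0],[0,0,0],[0,0,0],[0,0,0],[0,0,0]]}'
python3 - <<'E'
from h import *
from scipy.spatial.transform import Rotation as R
s=r.get_state();M=R.from_quat(s['eef_rot'],scalar_first=True).as_matrix();print(s['tool_pos'].round(4),M.round(3))
h=onplane('top',(265+487/8,220+312/8),.18);print('head',h.round(4))
h[2]=s['tool_pos'][2];print((M.T@(h-s['tool_pos'])).round(4))
i=r.camera_info('wrist');cv2.imwrite('pics/w7.png',r.capture('wrist')[...,::-1])
import json;json.dump({k:np.array(v).tolist() for k,v in i.items()},open('w7.json','w'))
E
```

```text
time: 9.6
tool_pos: [0.5618, -0.0133, 0.2827]
eef_rot: [-0.0, 1.0, -0.017, -0.0]
ft_force: [-0.6, 0.7, -0.2]
finger_gap: 0.0855
[ 0.5618 -0.0133  0.2827] [[ 0.999 -0.033 -0.001]
 [-0.033 -0.999  0.001]
 [-0.001 -0.001 -1.   ]]
head [ 0.5616 -0.0152  0.18  ]
[-0.0001  0.0019 -0.    ]
```

View pics/w7.png

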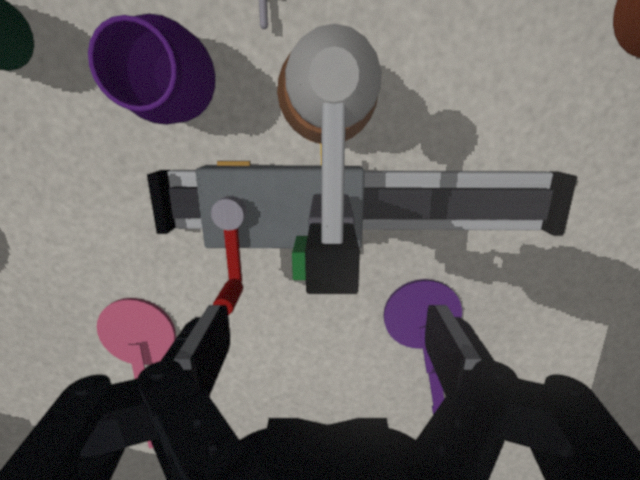

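The head top spans x 306–358 in the wrist image, with the pads centred at 328, so it agrees with the top camera to within 2 mm. I descend and squeeze.

```bash
python3 -m crank '{"delta_pos":[[0,0.001,0.02],[0,0.001,0.045],[0,0.001,0.065],[0,0.001,0.071],[0,0.001,0.071]],"rot":[[0,0,0],[0,0,0],[0,0,0],[0,0,0],[0,0,0]]}'
python3 -m crank '{"delta_pos":[[0,0,0],[0,0,0],[0,0,0],[0,0,0],[0,0,0],[0,0,0]],"rot":[[0,0,0],[0,0,0],[0,0,0],[0,0,0],[0,0,0],[0,0,0]]}' -1 32
python3 - <<'E'
from h import *
i=r.camera_info('wrist');cv2.imwrite('pics/w8.png',r.capture('wrist')[...,::-1])
im=r.capture('scene')[...,::-1];cv2.imwrite('pics/s8.png',cv2.resize(im[130:310,200:440],None,fx=3.3,fy=3.3,interpolation=cv2.INTER_CUBIC))
E
```

```text
time: 10.28
tool_pos: [0.5623, -0.0147, 0.2122]
eef_rot: [-0.0, 1.0, -0.017, -0.0]
ft_force: [-0.0, 0.7, -0.5]
finger_gap: 0.0856
time: 11.02
tool_pos: [0.5627, -0.0147, 0.2129]
eef_rot: [-0.0, 1.0, -0.017, 0.001]
ft_force: [-0.3, 2.2, 6.0]
finger_gap: 0.0319
```

View pics/w8.png

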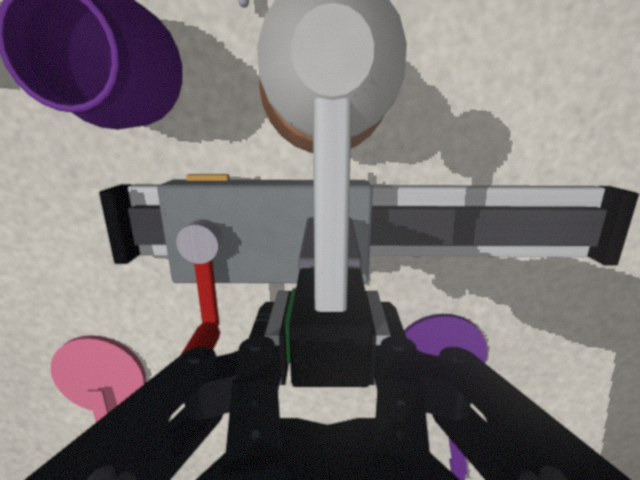

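View pics/s8.png

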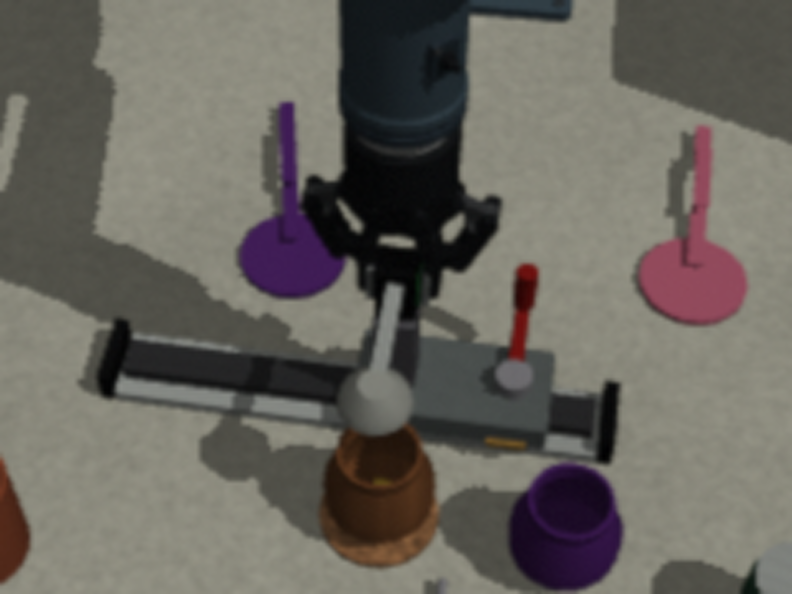

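The gap is 31.9 mm, so the button is fully in, and the pads hold the head centrally. I raise slowly.

```bash
python3 -m crank '{"delta_pos":[[0,0,0],[0,0,0],[0,0,-0.006],[0,0,-0.014],[0,0,-0.022],[0,0,-0.030],[0,0,-0.038],[0,0,-0.044],[0,0,-0.05],[0,0,-0.05]],"rot":[[0,0,0],[0,0,0],[0,0,0],[0,0,0],[0,0,0],[0,0,0],[0,0,0],[0,0,0],[0,0,0],[0,0,0]]}' -1 50
python3 -m crank '{"delta_pos":[[0,0,-0.008],[0,0,-0.016],[0,0,-0.024],[0,0,-0.032],[0,0,-0.04],[0,0,-0.047],[0,0,-0.053],[0,0,-0.057],[0,0,-0.059],[0,0,-0.059]],"rot":[[0,0,0],[0,0,0],[0,0,0],[0,0,0],[0,0,0],[0,0,0],[0,0,0],[0,0,0],[0,0,0],[0,0,0]]}'
python3 - <<'E'
from h import *
cv2.imwrite('pics/w9.png',r.capture('wrist')[...,::-1])
E
```

```text
time: 12.38
tool_pos: [0.5626, -0.0148, 0.2612]
eef_rot: [-0.001, 1.0, -0.017, -0.0]
ft_force: [4.1, 1.1, -9.5]
finger_gap: 0.0294
time: 13.62
tool_pos: [0.5626, -0.0148, 0.3197]
eef_rot: [-0.001, 1.0, -0.017, -0.0]
ft_force: [5.5, 1.0, -9.8]
finger_gap: 0.0296
```

View pics/w9.png

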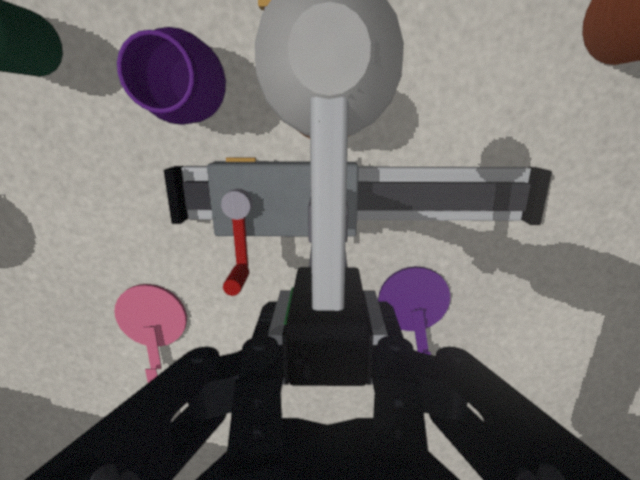

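The head sits in the fingers as before and moved up about 107 mm. The force is still only the spring load, so the end isn't reached yet. I go up a little more until the hard stop shows.

```bash
python3 -m crank '{"delta_pos":[[0,0,-0.002],[0,0,-0.003],[0,0,-0.004],[0,0,-0.004]],"rot":[[0,0,0],[0,0,0],[0,0,0],[0,0,0]]}'
```

```text
time: 14.18
tool_pos: [0.5625, -0.0148, 0.3233]
eef_rot: [-0.001, 1.0, -0.017, -0.001]
ft_force: [7.2, 1.6, -10.6]
finger_gap: 0.0293
```

```bash
python3 -m crank '{"delta_pos":[[0,0,-0.001],[0,0,-0.002],[0,0,-0.002]],"rot":[[0,0,0],[0,0,0],[0,0,0]]}'
python3 - <<'E'
from h import *
cv2.imwrite('pics/w10.png',r.capture('wrist')[...,::-1])
im=r.capture('scene')[...,::-1];cv2.imwrite('pics/s10.png',cv2.resize(im[130:310,200:440],None,fx=3.3,fy=3.3,interpolation=cv2.INTER_CUBIC))
im=r.capture('top')[...,::-1];cv2.imwrite('pics/t10.png',cv2.resize(im[190:310,245:445],None,fx=4,fy=4,interpolation=cv2.INTER_CUBIC))
E
```

```text
time: 14.55
tool_pos: [0.5626, -0.0148, 0.3235]
eef_rot: [-0.001, 1.0, -0.017, -0.001]
ft_force: [9.1, 1.6, -20.8]
finger_gap: 0.0292
```

View pics/w10.png

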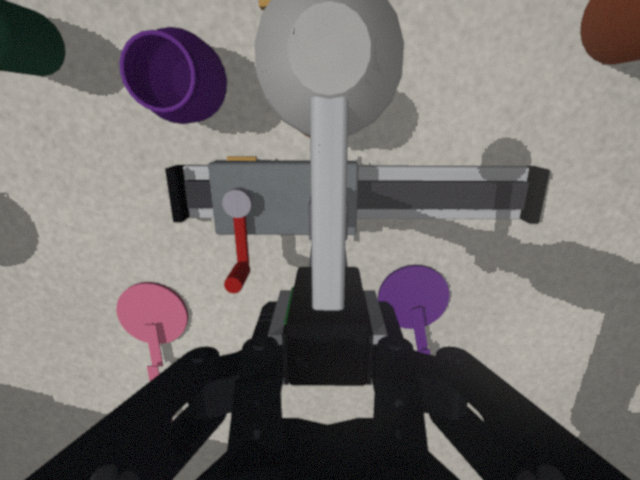

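View pics/s10.png

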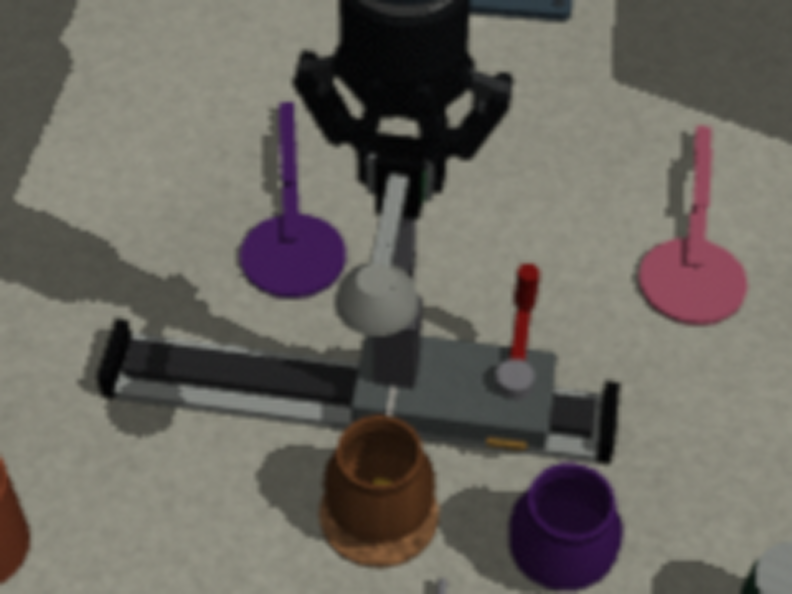

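View pics/t10.png

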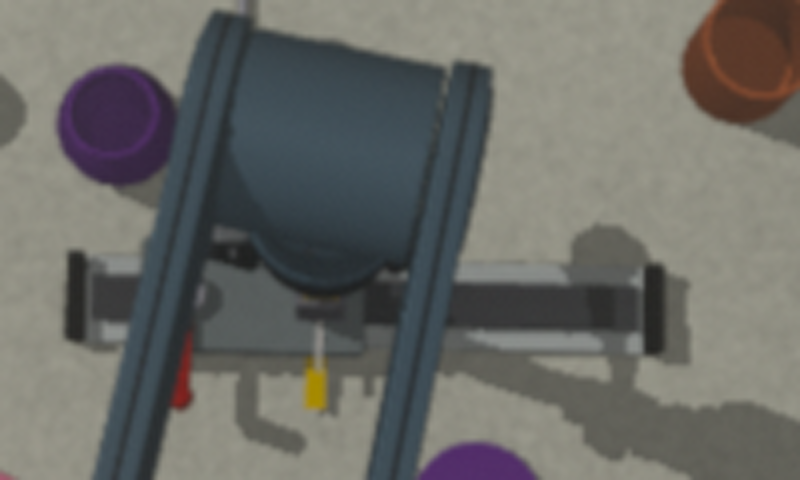

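The force jumped to 21 N and the tool rose no further, so the post is at its hard stop. The top view has the pointer at (319,355), on the strip at (316,385), and the lever points to rail −x. The gourd stands on its coaster in the scene view.

```bash
python3 - <<'E'
from h import *
print(r.sign_off())
E
```

```text
the job is handed in; nothing more can be done
None
```

The job is handed in at about 14.7 s of the 56 s. I opened the lever, slid the carriage about 17 cm until the pointer was at the yellow strip, and closed the lever. Then I squeezed the button and pulled the post past the first stop to the top, where the gripper still holds it with 50 N set.

The hand-in gave no verdict. My last checks showed:
- **Pointer:** it sits about 1–3 mm from the strip's centre line, against an allowed 8 mm. The wrist and top views differ by 1–2 mm, because the strip's height wasn't known exactly.
- **Lever:** I measured about 0.01 rad after closing. Later views showed it in the same place.
- **Button:** the fingers closed to 31.9 mm while the post was still down, which matches the button fully in.
- **Post:** it rose about 110.6 mm. At the end the force jumped from 11 to 21 N with no further rise, which marks the hard stop.
- **Gourd:** it still stands upright on its coaster in the scene view.
- **Other things on the counter:** I did not measure these afterwards. The arm worked clear of them, and those visible in the last pictures stood where they had been.

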